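Hang the stage insert in the storage cabinet

TASK

Take the wide microscope stage insert, the plate with the round aperture, out of the slotted stand and hang it by that aperture on the hook inside the small storage cabinet. Go in through the opening in the cabinet's top without touching the aluminium frame round the opening, let go only when the insert hangs on the hook, and leave the narrow insert standing where it is.

Things in the scene. Friction and masses are not known exactly. Their poses are not given: they have to be found in the camera images.
- insert_grip (a point): Wide insert (loose, 0.14 kg): upright aluminium plate 90 wide, 84 high, 6 thick, with a black grip tab 30 wide, 50 high, 10 thick on the middle of its upper edge. This point: on the tab's axis, 112 above the plate's lower edge, 28 above its shoulders, 22 below the tab's top; pinch here from above across the 30 mm. Axes: x through the thickness, y along the width, z up.
- insert_hole (a point): Centre of the round aperture, 44 mm diameter, through the wide insert's plate; 50 above the plate's lower edge, 62 below insert_grip; same axes.
- insert: The wide insert as a whole; origin at the middle of its lower edge, axes as insert_grip. It starts upright in one of the stand's two slots, either one.
- small_insert_grip (a point): The narrow insert that must stay: same plate and tab but only 60 wide, with an oblong window 44 high, 30 wide. Point and axes as for insert_grip. It stands in the stand's other slot, parallel to the wide one, 60 mm in front of or behind it.
- stand: Fixed grey slotted stand, 112 (x) by 110 (y), origin at the centre of its underside on the worktop; y along the slots, z up. Two slots at x = -30 and +30 mm, 9 wide, floor 10 and rib tops 37 above the worktop: the plates stand 27 deep and lift out straight up.
- cabinet: Fixed storage cabinet with white back wall and clear front and sides, open only at the top. Origin at the centre of its underside on the worktop; x from front to back (away from the robot), y along its width, z up. Outside 132 (x) by 184 (y), 180 high with its frame; inside 110 (x) by 160 (y), floor 12 above the worktop.
- frame: Aluminium frame round the opening in the cabinet's top, 12 high, its top 180 above the worktop; origin at the centre of its underside, axes as the cabinet. The free opening is 110 (x, -55 to +55) by 160 (y, -80 to +80). Neither insert nor robot may touch it.
- opening (a point): Centre of the opening, at the height of the frame's top (180 above the worktop); axes as the cabinet.
- hook: Steel hook inside, fixed to the cabinet's back wall; origin and axes are the cabinet's. A round bar 8 mm thick runs level from the back wall (x = +55) to the front at y = 0, its top 125 above the worktop; at x = +2 it turns straight up into a tip 8 thick (x -2 to +6) that ends 140 above the worktop.
- hook_seat (a point): Top of the hook's bar at x = +20 of the cabinet, 18 behind the tip's axis, 125 above the worktop; axes as the cabinet. The aperture's upper edge rests here, plate across the bar (either way round), aperture centre 22 below and insert_grip 40 above this point. To pass over the tip, carry the aperture centre about 4 above this point.
Mind the look-alikes: they are no part of the job. Leave any green look-alike of the insert alone.

How it is judged:
At the end, for the whole second after the job is handed in: The wide insert hangs at rest on the hook's bar, carried by it: its aperture's centre is 14 to 30 mm below hook_seat and within 22 mm of it horizontally, and it hangs upright within 0.25 rad. The narrow insert is within 20 mm of where it stood (horizontal distance between insert_hole and hook_seat below 0.022 m and z of insert_hole in the frame of hook_seat between -0.03 and -0.014 m and angle between insert_hole's own z axis and vertical below 0.25 rad and contact force between insert and hook above 0.3 N and linear speed of insert below 0.03 m/s and distance of small_insert_grip from where it was at the start of the episode below 0.02 m); the robot touches nothing.
It fails at once if the insert touches the frame round the opening (over 0.5 N) (contact force between frame and insert above 0.5 N).
It fails at once if the robot touches the frame round the opening (over 0.5 N) (contact force between frame and the fingers above 0.5 N or contact force between frame and the arm above 0.5 N).
It fails at once if the insert is dropped: let go and falling faster than 0.5 m/s (contact force between the fingers and insert below 0.05 N and linear speed of insert above 0.5 m/s).
It fails at once if the narrow insert is pulled out or knocked over (moves more than 20 mm) (distance of small_insert_grip from where it was at the start of the episode above 0.02 m).
It also fails if it takes over 53 s, if anything falls off the work surface, if the arm or the gripper's body presses on something with over 40 N, if the wrist force passes 120 N, or if a joint passes its speed limit or range.

ROBOT

A 6-joint arm with a two-finger parallel gripper is mounted at the origin on the work surface; the furniture and walls round the work are solid. World frame = base frame: x ahead of the robot, y to its left, z up, the work surface at z = 0. Lengths are in m, angles in rad, forces in N, time in s.
With the tool pointing down it reaches from about 0.25 to 0.725 m from the base axis. Payload 4 kg.
Tool frame: the origin (TCP) lies at the very end of the fingers, on their centre line; the grasp point (between the pads) lies 19 mm behind it; z points along the fingers, y is the line along which they close (so a half turn about z gives the same grasp; the last joint's range is limited). The gripper opens to 85 mm and grips with 20 to 120 N. Pads are 22 mm wide; open, the fingers measure 114 mm over their backs; the gripper's body (76 mm by 85 mm) begins 54 mm behind the grasp point. The pads swing forward as they close: fully open they stand 13 mm farther back than shut.
Start: joints at [-1.174, 0.241, 0.005, 1.335, 0, 1.571], TCP at [0.193, -0.461, 0.204] pointing down, gripper open.
Joint ranges: [-2.72, 2.72], [-1.05, 1.87], [-1.09, 1.28], [-1.99, 2.15], [-1.42, 1.44], [-3.14, 3.14]. Speed limits (rad/s): [2.79, 2.79, 3.14, 3.14, 3.14, 3.14].

INTERFACE

Orientations are given as a unit quaternion [x, y, z, w].
In Python, from workcell import bot, vision, workorder, boxes_of gives the robot as it stands.
- The arm moves only by the tool send_rows, never from a script. Its argument "motion" is text: rows parted by semicolons, each of 5 numbers parted by spaces: the closure, from -1 (fully open) to 1 (shut), so that 0 is half open, then the shift along the tool's x, y, z in cm, then the turn about the tool's z in rad. In form: claw x y z twist; .... A call has 1 to 5 rows; each row is the pose to reach, as a shift and turn from the pose commanded when the call began, along the tool's axes at that moment; what a row does not reach only later rows make up. A row lasts 1/10 s, in which the tool goes at most 50 mm and 8.59 degrees, less where a joint would pass 70% of its speed; a pose out of reach is approached as far as the arm can. A call with a gripper value outside its range is refused whole. The fingers move at their own pace and stop on an object; the grip force is fixed at half the most. Time passes only in rows, so rows that repeat a pose let the fingers close. It gives the time, the measured TCP pose, the force, the opening and the grip force at its end, in the units of the state.
- bot.get_obs(): the state, without advancing time (a new reading comes with each control period).
- vision.camera(name): name is "scene" or "top" or "wrist"; returns the picture (420x560x3 uint8, red, green, blue); there is no depth.
- vision.camera_model(name): a dict with "fov_y" (degrees; the focal length in pixels is half the picture's height over the tangent of half this angle, whatever the lens; pixels are square), "cx", "cy" (the principal point, pixels), "world_from_camera" (4x4, takes a point from camera to world coordinates); the wrist camera has in their place "hand_eye" (4x4, takes a point from camera to tool coordinates, whose origin is the TCP and whose axes are the flange's). Camera axes: x right, y down, z forward; pixel columns grow to the right and rows downward; lengths in m; the calibration is good to about 2 mm. A picture is of the moment at which its call begins: read the wrist's pose just before it. camera_model takes no time and is no camera call.
- workorder.job_done(): hands the job in; it is judged then, once.
Trained networks look in the newest picture that a camera, given by its name, has taken for a name from the list of things; names that differ only in an ending like _2 or _b are one class to them, and where a whole thing is asked for, a point or a joint stands for the part that bears it (a point fixed in the world has none). Each returns a list of dicts, best first, with "conf" (0 to 1); they miss things now and then, are a little off and sometimes report something else, mostly with a low value. They report only what shows in the picture. A call takes as long as a camera call. They do not tell look-alikes from the thing itself.
- boxes_of(camera, target): "rect" ([centre column, centre row, width, height] in pixels, round what is visible of it).
The state is a dict: "clock": time; "joint_pos": joint angles; "joint_vel": joint speeds; "tau": joint torques, N m; "eef_pos": TCP position; "tool_rot": TCP orientation; "ft_force": force on the tool from outside, world axes, zero at the start; "ft_torque": the same for the moment, N m; "grip_width": finger opening in m; "grasp_force": force on a finger pad.
Only numpy, scipy, OpenCV 4.12 (cv2) and the standard library are available. Lean on these libraries where they do the work, as an engineer would, in place of code of your own. Each camera call takes 0.05 s, during which the arm holds its last target. There are 200 camera calls.

## Working session

There is one attempt and no reset: what is moved stays moved. The work goes in short steps, Python scripts to look and compute and a tool call to move; the robot and the scene stay as the last step left them, time stands still between calls to the robot, and variables do not carry over. Pictures are saved under pics/ and viewed, at most 13 in all, crops included, and the job is handed in when it is done.

Besides the shell and the picture viewer there is one more tool, called after "Request:" as name(argument=value, ...) on one line, values as JSON. send_rows: Moves the arm, as the interface text tells. Its arguments: {"type":"object","properties":{"motion":{"type":"string"}},"required":["motion"]}

```bash
ls; mkdir -p pics; python3 - <<'E'
from workcell import bot, vision, workorder, boxes_of
import cv2,numpy as np
np.set_printoptions(precision=4,suppress=True)
o=bot.get_obs();print(o)
for c in("scene","top","wrist"):
    im=vision.camera(c);cv2.imwrite(f"pics/{c}0.png",im[:,:,::-1]);print(c,vision.camera_model(c))
for c in("scene","top"):
    for t in("insert","small_insert_grip","stand","cabinet","hook","frame"):
        print(c,t,[(round(b["conf"],2),np.round(b["rect"],1).tolist()) for b in boxes_of(c,t)[:3]])
a=[cv2.imread(f"pics/{c}0.png") for c in("scene","top")]
E
```

```text
pics
{'clock': 0.0, 'joint_pos': array([-1.174 ,  0.2414,  0.0037,  1.3352,  0.    ,  1.5708]), 'joint_vel': array([-0.001 , -0.0007,  0.0004, -0.0001,  0.0019, -0.0008]), 'tau': array([  0.0002, -37.2325,  25.2401,   0.0171,   0.0002,   0.    ]), 'eef_pos': array([ 0.193 , -0.4605,  0.2031]), 'tool_rot': array([ 0.9804,  0.1971, -0.0002, -0.001 ]), 'ft_force': array([ 0.1903,  0.1708, -0.2523]), 'ft_torque': array([ 0.0122,  0.0065, -0.0619]), 'grasp_force': 0.0, 'grip_width': 0.08565288502238076}
scene {'fov_y': 54.01278423718181, 'cx': 278.92589085917854, 'cy': 215.38216788902912, 'world_from_camera': array([[ 0.8087, -0.5156,  0.2831,  0.2691],
       [-0.5882, -0.7156,  0.3768, -0.3406],
       [ 0.0083, -0.4713, -0.882 ,  0.9666],
       [ 0.    ,  0.    ,  0.    ,  1.    ]])}
top {'fov_y': 57.507030155589554, 'cx': 280.3807114917596, 'cy': 203.60080270990102, 'world_from_camera': array([[ 0.0151, -0.9952,  0.097 ,  0.4346],
       [-0.9998, -0.0135,  0.0161,  0.0088],
       [-0.0148, -0.0972, -0.9952,  1.0949],
       [ 0.    ,  0.    ,  0.    ,  1.    ]])}
wrist {'fov_y': 66
[... 202 characters left out ...]
 , -0.1702],
       [ 0.    ,  0.    ,  0.    ,  1.    ]])}
scene insert [(0.69, [293.8, 304.2, 12.7, 48.0])]
scene small_insert_grip [(0.7, [319.8, 293.1, 13.7, 34.1])]
scene stand [(0.62, [304.0, 307.9, 56.8, 62.5])]
scene cabinet [(0.65, [278.9, 175.9, 84.5, 106.5]), (0.32, [280.9, 160.8, 77.5, 72.5])]
scene hook []
scene frame [(0.59, [281.5, 161.7, 82.4, 76.5])]
top insert [(0.68, [345.2, 233.6, 31.6, 16.2]), (0.58, [183.4, 233.6, 28.9, 35.9])]
top small_insert_grip [(0.76, [355.0, 213.4, 29.3, 17.7])]
top stand [(0.85, [348.3, 222.1, 47.6, 48.4])]
top cabinet [(0.9, [242.3, 170.3, 90.3, 73.4])]
top hook [(0.63, [249.8, 157.4, 10.2, 25.0])]
top frame [(0.88, [241.8, 166.2, 80.2, 65.7])]
```

View pics/scene0.png

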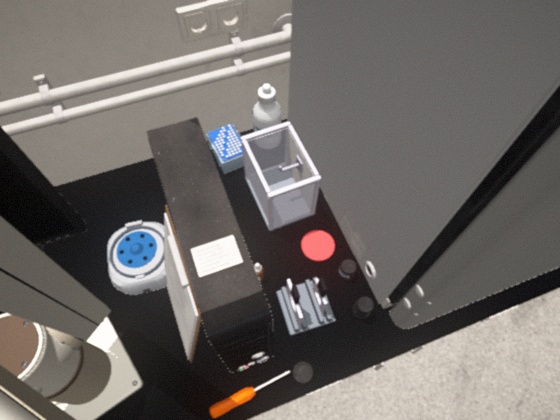

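View pics/top0.png

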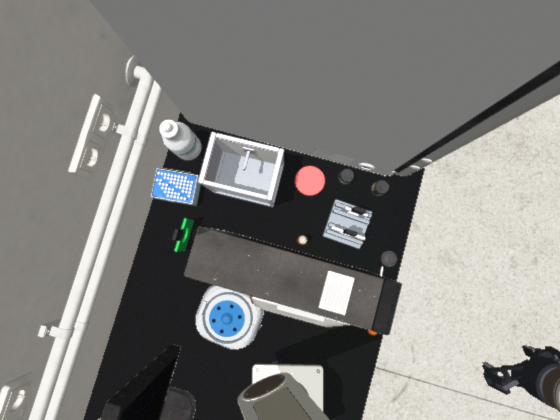

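The scene view shows the cabinet at about (280,175) with its hook, and the stand with both inserts at (304,305). A long dark block stands between the robot and the work. The top view has the cabinet at (242,168), the stand at (347,222), a green look-alike at (182,234) and a tall grey wall behind. I'll enlarge both.

```bash
cat > h.py <<'E'
import numpy as np,cv2
from workcell import bot,vision,boxes_of
from scipy.spatial.transform import Rotation as R
np.set_printoptions(precision=4,suppress=True)
def ray(cam,px,tcp=None):
    m=vision.camera_model(cam);f=210/np.tan(np.radians(m["fov_y"]/2))
    T=m["world_from_camera"] if cam!="wrist" else tcp@m["hand_eye"]
    p=np.atleast_2d(px).astype(float)
    d=np.c_[(p-[m["cx"],m["cy"]])/f,np.ones(len(p))]@T[:3,:3].T
    return T[:3,3],d
def at(cam,px,z,tcp=None):
    c,d=ray(cam,px,tcp); return c+d*((z-c[2])/d[:,2])[:,None]
def proj(cam,P,tcp=None):
    m=vision.camera_model(cam);f=210/np.tan(np.radians(m["fov_y"]/2))
    T=m["world_from_camera"] if cam!="wrist" else tcp@m["hand_eye"]
    q=(np.atleast_2d(P)-T[:3,3])@T[:3,:3]
    return q[:,:2]/q[:,2:]*f+[m["cx"],m["cy"]]
def tcp(o=None):
    o=o or bot.get_obs();T=np.eye(4);T[:3,:3]=R.from_quat(o["tool_rot"]).as_matrix();T[:3,3]=o["eef_pos"];return T
E
python3 - <<'E'
import cv2,numpy as np
t=cv2.imread("pics/top0.png");s=cv2.imread("pics/scene0.png")
a=cv2.resize(t[190:260,305:385],None,fx=5,fy=5,interpolation=cv2.INTER_CUBIC) #400x350
b=cv2.resize(t[120:215,193:293],None,fx=4,fy=4,interpolation=cv2.INTER_CUBIC) #400x380
c=cv2.resize(s[265:345,270:345],None,fx=5,fy=5,interpolation=cv2.INTER_CUBIC) 
im=np.zeros((600,800,3),np.uint8)
im[:300,:400]=a[:300];im[:380,400:]=b;im[300:600,:375]=c[:300]
d=cv2.resize(s[115:230,240:325],None,fx=2,fy=2);im[380-10:600,500:670]=d[:230]
cv2.imwrite("pics/z1.png",im)
E
```

```text
(no output)
```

View pics/z1.png

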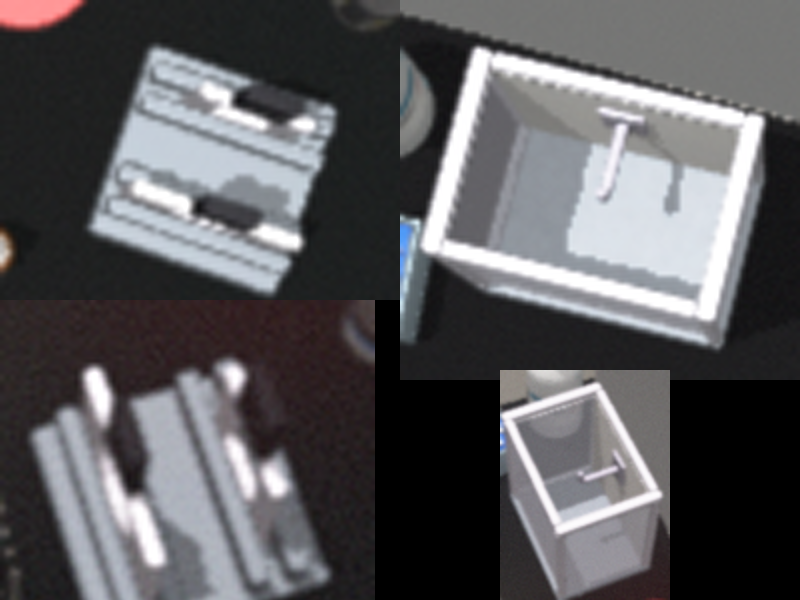

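```bash
python3 - <<'E'
from h import *
fr=np.array([[475,47],[765,118],[712,318],[425,250]])
F=at("top",(fr-[400,0])/4+[193,120],.18);print("frame",F,np.linalg.norm(np.diff(F[[0,1,2,3,0]],axis=0),axis=1),F.mean(0))
d=(F[0]-F[1])+(F[3]-F[2]);print("cab y yaw",np.arctan2(d[1],d[0])-np.pi/2)
q=lambda l,z:at("top",np.array(l)/5+[305,190],z)
S=q([[152,47],[335,105],[92,230]],.037);print("stand",S)
W=q([[122,188],[302,242]],.094);print("wide shoulders",W,np.linalg.norm(W[0]-W[1]),W.mean(0))
d=W[0]-W[1];print("yaw",np.arctan2(d[1],d[0])-np.pi/2)
print("tabtop",q([[230,205]],.144))
Sm=q([[200,88],[312,132]],.094);print("small",Sm,np.linalg.norm(Sm[0]-Sm[1]),Sm.mean(0));print(q([[272,98]],.144))
# back grey wall
print("block corners z.2",at("top",[[203,228],[400,283],[185,278],[385,333]],.2), at("scene",[[150,130],[195,118],[272,310],[205,325]],.2))
# triangulate block corners
for a,b in (([203,228],[195,118]),([185,278],[150,130]),([400,283],[270,292])):
    c1,d1=ray("top",a);c2,d2=ray("scene",b);M=np.c_[d1[0],-d2[0]];s,*_=np.linalg.lstsq(M,c2-c1,rcond=None);print("tri",c1+d1[0]*s[0],c2+d2[0]*s[1])
print("hook in cab: bar", at("top",(np.array([[605,195],[622,125]])-[400,0])/4+[193,120],.125))
print(R.from_quat(bot.get_obs()["tool_rot"]).as_matrix())
E
```

```text
frame [[0.6986 0.1947 0.18  ]
 [0.6563 0.0162 0.18  ]
 [0.5334 0.0463 0.18  ]
 [0.5724 0.2209 0.18  ]] [0.1835 0.1265 0.179  0.1289] [0.6152 0.1195 0.18  ]
cab y yaw -0.22657745084301428
stand [[ 0.5515 -0.1266  0.037 ]
 [ 0.5206 -0.2275  0.037 ]
 [ 0.4498 -0.0938  0.037 ]]
wide shoulders [[ 0.471  -0.1038  0.094 ]
 [ 0.4444 -0.1971  0.094 ]] 0.09709640677100285 [ 0.4577 -0.1504  0.094 ]
yaw -0.2780178565550484
tabtop [[ 0.4616 -0.1515  0.144 ]]
small [[ 0.5239 -0.1444  0.094 ]
 [ 0.5017 -0.2027  0.094 ]] 0.0624083457325974 [ 0.5128 -0.1735  0.094 ]
[[ 0.515  -0.1724  0.144 ]]
block corners z.2 [[ 0.4619  0.2036  0.2   ]
 [ 0.3427 -0.2537  0.2   ]
 [ 0.3458  0.2414  0.2   ]
 [ 0.2305 -0.2182  0.2   ]] [[ 0.4025  0.3503  0.2   ]
 [ 0.5076  0.3203  0.2   ]
 [ 0.3861 -0.1684  0.2   ]
 [ 0.2697 -0.1187  0.2   ]]
tri [0.4565 0.1649 0.3778] [0.4522 0.1668 0.3781]
tri [0.3635 0.1952 0.3779] [0.3719 0.1916 0.3761]
tri [ 0.3642 -0.1922  0.4099] [ 0.3665 -0.1933  0.41  ]
hook in cab: bar [[0.6179 0.1188 0.125 ]
 [0.6639 0.1089 0.125 ]]
[[ 0.9223  0.3864 -0.    ]
 [ 0.3864 -0.9223 -0.    ]
 [-0.      0.     -1.    ]]
```

Request:
send_rows(motion="-1 0 0 -5 0.14; -1 0 0 -10 0.28; -1 0 0 -15 0.42; -1 0 0 -20 0.56; -1 0 0 -25 0.66")

```text
clock: 1.25
eef_pos: [0.193, -0.4606, 0.4564]
tool_rot: [0.991, -0.134, 0.0, 0.001]
ft_force: [0.3, -2.3, 1.4]
grip_width: 0.0854
grasp_force: 0.0
```

Request:
send_rows(motion="-1 0 0 0 0; -1 0 0 0 0")

```text
clock: 1.45
eef_pos: [0.1936, -0.4621, 0.4556]
tool_rot: [0.991, -0.131, 0.001, 0.002]
ft_force: [0.2, 0.1, -1.1]
grip_width: 0.0854
grasp_force: 0.0
```

```bash
python3 - <<'E'
from h import *
o=bot.get_obs();print(o["clock"],o["joint_pos"],o["eef_pos"],np.hypot(*o["eef_pos"][:2]),tcp()[:3,:3])
print("wall base",at("top",[[180,115],[260,137],[410,170]],0))
print("block top z.378",at("top",[[203,228],[400,283],[185,278],[385,333]],.378))
E
```

```text
1.45 [-1.174   0.3087  0.7577  2.0151 -0.      2.2305] [ 0.1936 -0.4621  0.4556] 0.5010512511215306 [[ 0.9656 -0.2599  0.0018]
 [-0.2599 -0.9656 -0.0043]
 [ 0.0029  0.0037 -1.    ]]
wall base [[ 0.8001  0.3269  0.    ]
 [ 0.7363  0.0891  0.    ]
 [ 0.6438 -0.346   0.    ]]
block top z.378 [[ 0.4565  0.1649  0.378 ]
 [ 0.3609 -0.2015  0.378 ]
 [ 0.3635  0.1951  0.378 ]
 [ 0.2711 -0.1731  0.378 ]]
```

Request:
send_rows(motion="-1 2 -4 0 0; -1 4 -8 0 0; -1 6 -12.2 0 0; -1 8 -16.5 0 0; -1 9.7 -20.4 0 0")

```text
clock: 1.95
eef_pos: [0.3403, -0.2872, 0.4517]
tool_rot: [0.991, -0.131, -0.002, -0.001]
ft_force: [0.6, -0.8, -0.2]
grip_width: 0.0854
grasp_force: 0.0
```

Request:
send_rows(motion="-1 2 -4.1 0 0; -1 4 -8.2 1 0; -1 6 -12.4 4 0; -1 7.8 -16.5 8 0; -1 7.8 -16.5 12 0")

```text
clock: 2.45
eef_pos: [0.4596, -0.1477, 0.333]
tool_rot: [0.992, -0.129, 0.0, -0.0]
ft_force: [0.7, -0.2, 0.8]
grip_width: 0.0854
grasp_force: 0.0
```

Request:
send_rows(motion="-1 0 0 3 0; -1 0 0 3 0; -1 0 0 3 0")

```text
clock: 2.75
eef_pos: [0.4569, -0.1503, 0.3046]
tool_rot: [0.991, -0.131, -0.002, -0.0]
ft_force: [0.0, -0.3, 0.4]
grip_width: 0.0854
grasp_force: 0.0
```

```bash
python3 - <<'E'
from h import *
o=bot.get_obs();im=vision.camera("wrist")
print(o["clock"],o["joint_pos"],o["eef_pos"],o["ft_force"],tcp(o)[:3,:3])
cv2.imwrite("pics/w1.png",im[:,:,::-1]);np.save("w1.npy",tcp(o))
for t in("insert","insert_grip","small_insert_grip","insert_hole","stand"):print(t,[(round(b["conf"],2),np.round(b["rect"],1).tolist()) for b in boxes_of("wrist",t)[:3]])
E
```

```text
2.75 [-0.3178  0.1858  0.1941  1.5824 -0.      3.0869] [ 0.4569 -0.1503  0.3046] [ 0.0243 -0.3026  0.386 ] [[ 0.9656 -0.2601 -0.0031]
 [-0.2601 -0.9656  0.001 ]
 [-0.0033 -0.0001 -1.    ]]
insert [(0.66, [12.4, 236.8, 24.9, 39.1])]
insert_grip [(0.94, [12.9, 235.0, 24.5, 40.0]), (0.73, [284.2, 174.9, 71.8, 30.7])]
small_insert_grip [(0.61, [288.2, 124.8, 54.2, 11.8])]
insert_hole [(0.88, [11.7, 233.7, 23.3, 39.0]), (0.8, [280.5, 176.6, 73.0, 21.1]), (0.56, [287.2, 126.1, 53.5, 7.5])]
stand [(0.91, [285.9, 141.7, 85.0, 86.7])]
```

View pics/w1.png

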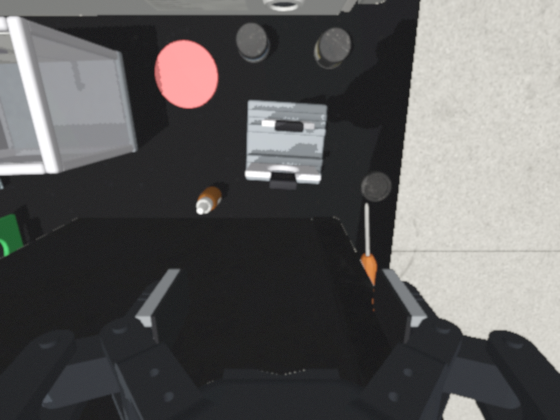

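The wrist view shows the stand at (286,142). The wide insert is in the slot nearest the robot, with its white shoulder at rows 165–185 and its black tab at (284,178). The narrow insert is at (288,126). I'll zoom in.

```bash
python3 - <<'E'
import cv2
s=cv2.imread("pics/w1.png")[90:200,232:342]
cv2.imwrite("pics/w1z.png",cv2.resize(s,None,fx=5.4,fy=5.4,interpolation=cv2.INTER_CUBIC))
E
```

```text
(no output)
```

View pics/w1z.png

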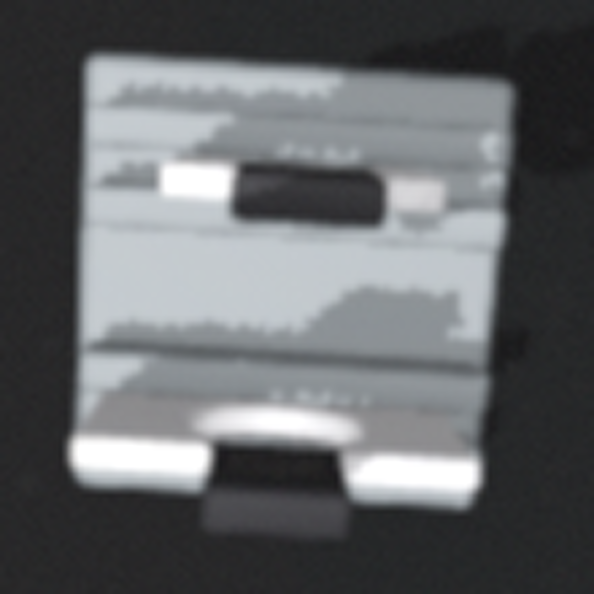

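```bash
python3 - <<'E'
from h import *
T=np.load("w1.npy");q=lambda l,z:at("wrist",np.array(l)/5.4+[232-.4,90-.4],z,T)
yw=lambda A:np.arctan2(*(A[0]-A[1])[1::-1])-np.pi/2
def yw(A): d=A[0]-A[1];return np.arctan2(d[1],d[0])-np.pi/2
for n,l,z in(("shoulder far",[[72,437],[481,456]],.094),("shoulder near",[[72,472],[481,490]],.094),("tabtop near",[[203,533],[348,539]],.144),("tabtop far",[[205,488],[350,494]],.144),("stand back",[[90,55],[515,82]],.037),("rib",[[82,345],[490,368]],.037),("small tabtop far",[[236,170],[384,177]],.144),("small near",[[236,215],[384,223]],.144)):
    A=q(l,z);print(n,A.mean(0)[:2],np.linalg.norm(A[0]-A[1]),yw(A))
E
```

```text
shoulder far [ 0.461  -0.1543] 0.0916085481621446 -0.3097185367702333
shoulder near [ 0.4534 -0.1523] 0.09217101055711048 -0.30753684511620816
tabtop near [ 0.4532 -0.1516] 0.0286651027811073 -0.30530053219415954
tabtop far [ 0.4618 -0.1544] 0.028431173604243905 -0.3049450569269374
stand back [ 0.5376 -0.1817] 0.10258705404091178 -0.3227628515273875
rib [ 0.472  -0.1602] 0.10346041441685748 -0.318785975711219
small tabtop far [ 0.5181 -0.1756] 0.02745122774441566 -0.3082741905913384
small near [ 0.5102 -0.1735] 0.027677986678727704 -0.3151783598011686
```

Request:
send_rows(motion="-1 0.1 0.25 4 0.025; -1 0.1 0.25 8.5 0.025; -1 0.1 0.25 13 0.025; -1 0.1 0.25 17 0.025; -1 0.1 0.25 20.1 0.025")

```text
clock: 3.55
eef_pos: [0.4578, -0.1534, 0.1027]
tool_rot: [0.99, -0.144, -0.0, -0.0]
ft_force: [0.4, 0.1, -0.3]
grip_width: 0.0857
grasp_force: 0.0
```

Request:
send_rows(motion="-1 0 0 0 0; -0.3 0 0 0 0; 0.3 0 0 0 0; 0.6 0 0 0 0; 1 0 0 0 0")

```text
clock: 4.05
eef_pos: [0.4597, -0.1536, 0.1061]
tool_rot: [0.99, -0.144, 0.002, 0.0]
ft_force: [-0.1, 6.4, 23.5]
grip_width: 0.0284
grasp_force: 44.6
```

Request:
send_rows(motion="1 0 0 0 0; 1 0 0 0 0; 1 0 0 0 0; 1 0 0 0 0; 1 0 0 0 0")

```text
clock: 4.55
eef_pos: [0.4601, -0.1536, 0.1063]
tool_rot: [0.99, -0.143, 0.002, 0.0]
ft_force: [-0.3, 1.3, 6.0]
grip_width: 0.0281
grasp_force: 58.9
```

```bash
python3 - <<'E'
from h import *
o=bot.get_obs();print(o["clock"],o["joint_pos"],o["eef_pos"],o["ft_force"],o["grip_width"],tcp(o)[:3,0])
E
```

```text
4.55 [-0.3225  0.2749 -0.2145  1.077   0.0004  3.107 ] [ 0.4601 -0.1536  0.1063] [-0.2992  1.3457  5.9956] 0.02806263431959651 [ 0.9588 -0.2839  0.0044]
```

Request:
send_rows(motion="1 0 0 -2 0; 1 0 0 -5 0; 1 0 0 -10 0; 1 0 0 -15 0; 1 0 0 -20 0")

```text
clock: 5.05
eef_pos: [0.4578, -0.1531, 0.3065]
tool_rot: [0.99, -0.144, 0.0, 0.0]
ft_force: [1.5, -1.6, -0.9]
grip_width: 0.0274
grasp_force: 59.6
```

Request:
send_rows(motion="1 0 0 -3 0; 1 1 -3 -4 -0.1; 1 2.5 -7 -4 -0.24; 1 4 -11 -4 -0.38; 1 5.1 -14.5 -4 -0.52")

```text
clock: 5.55
eef_pos: [0.5494, -0.0274, 0.3446]
tool_rot: [0.993, 0.118, 0.0, 0.0]
ft_force: [-0.2, 0.0, -0.6]
grip_width: 0.0274
grasp_force: 59.7
```

```bash
python3 - <<'E'
from h import *
im=vision.camera("scene");cv2.imwrite("pics/s2.png",im[:,:,::-1])
o=bot.get_obs();print(o["clock"],o["joint_pos"],o["eef_pos"],o["ft_force"],o["grip_width"],o["grasp_force"],tcp(o)[:3,0])
E
```

```text
5.6 [-0.0433  0.345   0.5055  1.7306  0.0042  2.8518] [ 0.5518 -0.0225  0.3432] [ 2.0187  2.2005 -1.0702] 0.02757482437673191 59.692979437131726 [0.9698 0.244  0.002 ]
```

View pics/s2.png

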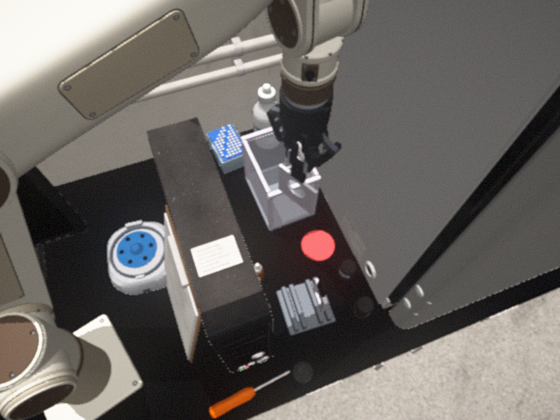

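The insert is held, and the narrow one still stands at (321,293). Next comes the half turn.

Request:
send_rows(motion="1 0 0 0 -0.14; 1 0 0 0 -0.28; 1 0 0 0 -0.42; 1 0 0 0 -0.56; 1 0 0 0 -0.7")

```text
clock: 6.1
eef_pos: [0.5482, -0.0289, 0.3444]
tool_rot: [0.892, 0.452, -0.0, -0.0]
ft_force: [-0.8, 0.5, -0.6]
grip_width: 0.0275
grasp_force: 59.7
```

Request:
send_rows(motion="1 0 0 0 -0.14; 1 0 0 0 -0.28; 1 0 0 0 -0.42; 1 0 0 0 -0.56; 1 0 0 0 -0.7")

```text
clock: 6.6
eef_pos: [0.5481, -0.029, 0.3444]
tool_rot: [0.683, 0.73, -0.0, -0.0]
ft_force: [0.0, -0.4, -1.8]
grip_width: 0.0274
grasp_force: 59.7
```

Request:
send_rows(motion="1 0 0 0 -0.14; 1 0 0 0 -0.28; 1 0 0 0 -0.42; 1 0 0 0 -0.56; 1 0 0 0 -0.7")

```text
clock: 7.1
eef_pos: [0.5481, -0.029, 0.3444]
tool_rot: [0.392, 0.92, -0.0, -0.0]
ft_force: [-0.2, -0.3, -1.2]
grip_width: 0.0277
grasp_force: 59.7
```

Request:
send_rows(motion="1 0 0 0 -0.14; 1 0 0 0 -0.28; 1 0 0 0 -0.42; 1 0 0 0 -0.56; 1 0 0 0 -0.56")

```text
clock: 7.6
eef_pos: [0.5482, -0.029, 0.3444]
tool_rot: [0.125, 0.992, -0.0, -0.0]
ft_force: [-0.6, 0.2, -1.1]
grip_width: 0.0275
grasp_force: 59.7
```

```bash
python3 - <<'E'
from h import *
o=bot.get_obs();im=vision.camera("wrist");cv2.imwrite("pics/w2.png",im[:,:,::-1]);np.save("w2.npy",tcp(o))
print(o["clock"],o["joint_pos"],o["eef_pos"],o["ft_force"],o["grip_width"],o["grasp_force"],tcp(o)[:3,0])
c=np.array([.6152,.1195]);a=-.2266;X=np.array([np.cos(a),np.sin(a)]);Y=np.array([-X[1],X[0]])
P=[np.r_[c+X*sx*.066+Y*sy*.092,.18] for sx,sy in((-1,-1),(-1,1),(1,1),(1,-1))]
print(proj("wrist",P,tcp(o)))
E
```

```text
7.6 [-0.0527  0.3389  0.5     1.7322 -0.0001  0.1979] [ 0.5482 -0.029   0.3444] [-0.6107  0.2063 -1.0794] 0.027495317974873597 59.704928579958505 [-0.9688  0.248   0.0002]
[[345.1478 152.6415]
 [522.7804 148.4152]
 [499.5072 263.4854]
 [340.945  266.8207]]
```

View pics/w2.png

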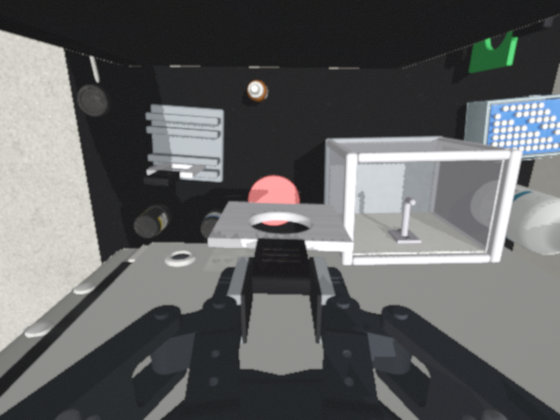

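The wrist view shows the frame's outer corners at about (345,150), (517,150), (503,260) and (345,264). The hook runs from (400,237) to its tip at (408,202), and the held plate is level. I'll zoom in once to refine these.

```bash
python3 - <<'E'
import cv2
s=cv2.imread("pics/w2.png")[125:275,320:530]
cv2.imwrite("pics/w2z.png",cv2.resize(s,None,fx=3.8,fy=3.8,interpolation=cv2.INTER_CUBIC))
E
```

```text
(no output)
```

View pics/w2z.png

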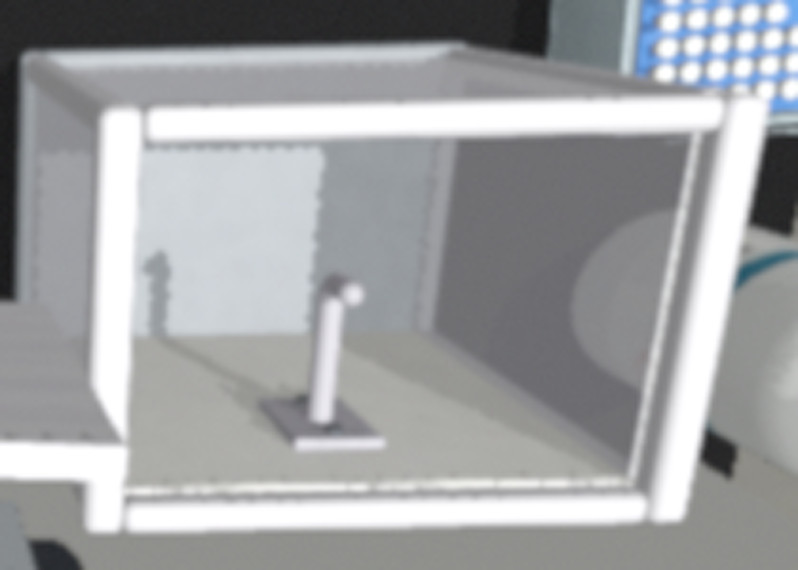

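```bash
cat > cab.py <<'E'
from h import *
from scipy.optimize import least_squares
T=np.load("w2.npy");q=lambda l,z:at("wrist",np.array(l)/3.8+[320-.4,125-.4],z,T)
A=q([[104,110],[766,99],[685,520],[87,530]],.18)[:,:2]
L=np.array([[-.066,-.092],[-.066,.092],[.066,.092],[.066,-.092]])
f=lambda p:(L@np.array([[np.cos(p[2]),np.sin(p[2])],[-np.sin(p[2]),np.cos(p[2])]])+p[:2]-A).ravel()
s=least_squares(f,[.615,.12,-.23]);p=s.x
if __name__=="__main__":
    print(A,np.linalg.norm(A-np.roll(A,-1,0),axis=1),p,f(p).reshape(4,2)*1e3)
    X=np.array([np.cos(p[2]),np.sin(p[2])]);Y=np.array([-X[1],X[0]])
    for n,l,z in(("tip top",[[352,293]],.14),("bar base",[[325,415]],.121)):
        v=q(l,z)[0,:2]-p[:2];print(n,v@X,v@Y)
    v=at("top",(np.array([[605,192]])-[400,0])/4+[193,120],.14)[0,:2]-p[:2];print("top cam tip",v@X,v@Y)
    print("seat",p[:2]+.02*X)
    # held plate: shoulders in w2 full image
E
python3 cab.py
```

```text
[[0.5316 0.0463]
 [0.5735 0.2223]
 [0.6976 0.1948]
 [0.6558 0.0175]] [0.1809 0.1271 0.1823 0.1275] [ 0.6146  0.1202 -0.2294] [[-2.1703 -0.6862]
 [-2.2156  2.5307]
 [ 2.2114 -0.0288]
 [ 2.1744 -1.8157]]
tip top 0.0012915346818714653 -0.0005531947811087302
bar base 0.05095116818863598 0.002622006552305652
top cam tip 0.0030391244877650595 -0.002448957891349144
seat [0.6341 0.1157]
```

Request:
send_rows(motion="1 -0.05 3 0 -0.02; 1 -0.1 7 0 -0.02; 1 -0.2 11 0 -0.02; 1 -0.25 14.5 0 -0.02; 1 -0.25 16 0 -0.02")

```text
clock: 8.15
eef_pos: [0.5906, 0.1286, 0.3436]
tool_rot: [0.115, 0.993, 0.0, -0.0]
ft_force: [0.0, 0.7, -0.7]
grip_width: 0.0276
grasp_force: 59.7
```

Request:
send_rows(motion="1 0 0 0 0; 1 0 0 0 0; 1 0 0 0 0")

```text
clock: 8.45
eef_pos: [0.5903, 0.1242, 0.3447]
tool_rot: [0.116, 0.993, -0.0, 0.0]
ft_force: [-0.8, -0.2, -1.0]
grip_width: 0.0276
grasp_force: 59.7
```

```bash
cat > st.py <<'E'
from cab import *
o=bot.get_obs();M=tcp(o);X=np.array([np.cos(p[2]),np.sin(p[2])]);Y=np.array([-X[1],X[0]])
v=o["eef_pos"][:2]-p[:2];print(o["clock"],o["joint_pos"],o["eef_pos"],"cab xy mm",v@X*1e3,v@Y*1e3,"yawerr",np.arctan2(-M[1,0],-M[0,0])-p[2],"tilt",M[:2,2],o["ft_force"],o["grip_width"],o["grasp_force"])
E
python3 st.py
python3 - <<'E'
from h import *
o=bot.get_obs();im=vision.camera("wrist");im2=vision.camera("top");np.save("w3.npy",tcp(o))
cv2.imwrite("pics/w3.png",np.hstack([im[140:360,200:460],cv2.resize(im2[115:215,185:305],(264,220))])[:,:,::-1].repeat(1.5 if 0 else 1,0))
E
```

```text
8.45 [ 0.2076  0.4708  0.6996  1.7995 -0.0006  0.4398] [0.5903 0.1242 0.3447] cab xy mm -24.618671744755996 -1.7353463236735973 yawerr -0.002775145386670397 tilt [ 0.0002 -0.0005] [-0.7605 -0.2246 -0.9572] 0.02760399313041508 59.74854089603468
```

View pics/w3.png

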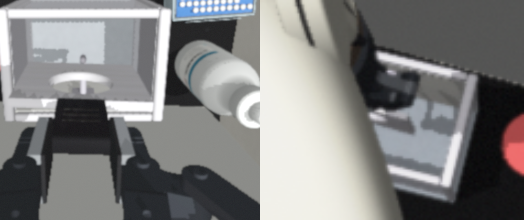

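The aperture (crop 82,85) lines up with the hook (83,57) and the plate is square to the opening. Descending.

Request:
send_rows(motion="1 0 0.15 3 0; 1 0 0.15 6.5 0; 1 0 0.15 10 0; 1 0 0.15 13.5 0; 1 0 0.15 15.5 0")

```text
clock: 9.05
eef_pos: [0.589, 0.1255, 0.1865]
tool_rot: [0.116, 0.993, -0.001, -0.002]
ft_force: [-0.5, 0.1, -0.9]
grip_width: 0.0274
grasp_force: 59.7
```

Request:
send_rows(motion="1 0 0 1 0; 1 0 0 1.5 0; 1 0 0 1.5 0; 1 0 0 1.5 0")

```text
clock: 9.45
eef_pos: [0.5917, 0.1271, 0.176]
tool_rot: [0.115, 0.993, 0.0, 0.001]
ft_force: [0.3, 0.6, 0.0]
grip_width: 0.0276
grasp_force: 59.7
```

```bash
python3 st.py
python3 - <<'E'
from h import *
a=vision.camera("scene");b=vision.camera("wrist")
cv2.imwrite("pics/s4.png",np.hstack([cv2.resize(a[110:235,230:335],None,fx=3.5,fy=3.5,interpolation=cv2.INTER_CUBIC)[:436],cv2.resize(b[90:308,170:380],None,fx=2,fy=2)])[:,:,::-1])
E
```

```text
9.45 [ 0.2115  0.4614  0.2502  1.3568 -0.      0.4417] [0.5917 0.1271 0.176 ] cab xy mm -23.857492284316685 1.4434955215676175 yawerr -0.0007222470231566802 tilt [0.0027 0.0006] [0.2591 0.6226 0.0302] 0.0275890657729823 59.74009227313218
```

View pics/s4.png

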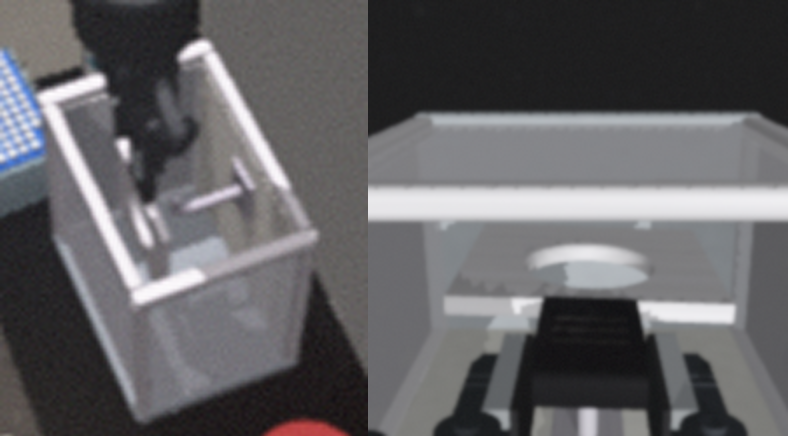

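The plate is inside, upright and in front of the hook tip, with tab and hook in line (columns about 588 and 590). Passing the aperture over the tip.

Request:
send_rows(motion="1 -0.8 -0.1 0 0; 1 -1.6 -0.1 0 0; 1 -2.4 -0.1 0 0; 1 -3.2 -0.1 0 0; 1 -4 -0.1 0 0")

```text
clock: 10.05
eef_pos: [0.6303, 0.1167, 0.1741]
tool_rot: [0.115, 0.993, -0.0, -0.0]
ft_force: [-0.9, -0.5, -2.4]
grip_width: 0.0274
grasp_force: 59.7
```

Request:
send_rows(motion="1 -0.4 0 0 0; 1 -0.4 0 0 0; 1 -0.4 0 0 0")

```text
clock: 10.35
eef_pos: [0.6332, 0.1161, 0.1741]
tool_rot: [0.115, 0.993, -0.0, -0.0]
ft_force: [-0.2, -0.3, -0.6]
grip_width: 0.0276
grasp_force: 59.7
```

```bash
python3 st.py
```

```text
10.35 [0.1812 0.5469 0.3837 1.4082 0.0001 0.4111] [0.6332 0.1161 0.1741] cab xy mm 19.075861794230136 0.16939988968050082 yawerr -0.00041144609582882685 tilt [-0.0006 -0.    ] [-0.1904 -0.2534 -0.5846] 0.027586581751701814 59.745353967664414
```

Request:
send_rows(motion="1 0 0 0.6 0; 1 0 0 1.2 0; 1 0 0 1.7 0; 1 0 0 2.1 0; 1 0 0 2.1 0")

```text
clock: 10.85
eef_pos: [0.6327, 0.116, 0.1523]
tool_rot: [0.115, 0.993, -0.0, -0.001]
ft_force: [-0.5, -0.8, -1.3]
grip_width: 0.0277
grasp_force: 59.8
```

Request:
send_rows(motion="1 0 0 0.2 0; 1 0 0 0.3 0; 1 0 0 0.3 0; 1 0 0 0.3 0")

```text
clock: 11.25
eef_pos: [0.6335, 0.1161, 0.1505]
tool_rot: [0.115, 0.993, 0.0, 0.0]
ft_force: [-0.9, 0.0, 0.2]
grip_width: 0.0277
grasp_force: 59.8
```

Request:
send_rows(motion="1 0 0 0.1 0; 1 0 0 0.2 0; 1 0 0 0.2 0; 1 0 0 0.2 0")

```text
clock: 11.65
eef_pos: [0.6336, 0.1161, 0.1488]
tool_rot: [0.115, 0.993, 0.0, 0.0]
ft_force: [-0.5, -0.2, 1.2]
grip_width: 0.0274
grasp_force: 60.0
```

Request:
send_rows(motion="1 0 0 0.1 0; 1 0 0 0.2 0; 1 0 0 0.2 0; 1 0 0 0.2 0")

```text
clock: 12.05
eef_pos: [0.6344, 0.116, 0.1485]
tool_rot: [0.115, 0.993, 0.0, 0.002]
ft_force: [-0.6, -1.2, 7.1]
grip_width: 0.0275
grasp_force: 60.6
```

Contact came at the expected height (TCP about 0.149, 7 N upward). Releasing gently.

Request:
send_rows(motion="1 0 0 -0.1 0; 0.3 0 0 -0.1 0; 0 0 0 -0.1 0; -0.2 0 0 -0.1 0; -0.3 0 0 -0.1 0")

```text
clock: 12.55
eef_pos: [0.6329, 0.1161, 0.1465]
tool_rot: [0.115, 0.993, -0.0, -0.001]
ft_force: [-0.1, 0.3, 0.9]
grip_width: 0.0558
grasp_force: 0.0
```

Request:
send_rows(motion="-0.4 0 0 0 0; -0.4 0 0 0 0; -0.4 0 0 0 0")

```text
clock: 12.85
eef_pos: [0.6333, 0.1161, 0.1472]
tool_rot: [0.115, 0.993, -0.0, -0.0]
ft_force: [0.1, 1.1, 0.7]
grip_width: 0.0597
grasp_force: 0.0
```

```bash
python3 st.py
python3 - <<'E'
from h import *
a=vision.camera("scene");b=vision.camera("wrist")
cv2.imwrite("pics/s5.png",np.hstack([cv2.resize(a[110:235,230:335],None,fx=3.5,fy=3.5,interpolation=cv2.INTER_CUBIC)[:436],cv2.resize(b[90:308,170:380],None,fx=2,fy=2)])[:,:,::-1])
E
```

```text
12.85 [0.1813 0.557  0.3306 1.3447 0.     0.4111] [0.6333 0.1161 0.1472] cab xy mm 19.124844828688225 0.235669670696594 yawerr -0.0003033219337850446 tilt [-0.0003 -0.    ] [0.0931 1.0584 0.7244] 0.05968874185197442 0.0
```

View pics/s5.png

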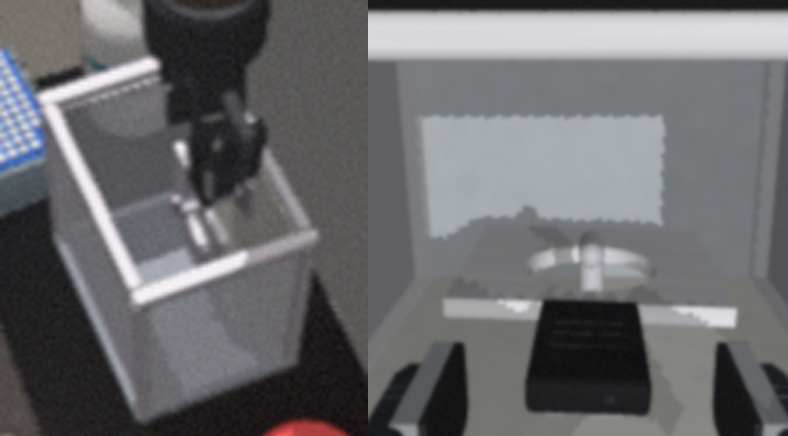

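The insert hangs on the hook: the bar comes through the aperture at (592,265) in the right-hand crop, the plate is level and the fingers are clear. Retreating straight up.

Request:
send_rows(motion="-0.4 0 0 -1 0; -0.4 0 0 -3 0; -0.4 0 0 -6 0; -0.4 0 0 -10 0; -0.4 0 0 -14 0")

```text
clock: 13.45
eef_pos: [0.6329, 0.116, 0.2894]
tool_rot: [0.115, 0.993, -0.0, 0.0]
ft_force: [0.3, 1.0, -0.1]
grip_width: 0.0598
grasp_force: 0.0
```

Request:
send_rows(motion="-0.4 0 0 -3 0; -0.4 0 0 -3 0; -0.4 0 0 -3 0; -0.4 0 0 -3 0; -0.4 0 0 -3 0")

```text
clock: 13.95
eef_pos: [0.6327, 0.116, 0.3156]
tool_rot: [0.115, 0.993, -0.001, -0.002]
ft_force: [0.7, -0.8, 0.3]
grip_width: 0.0601
grasp_force: 0.0
```

```bash
python3 st.py
python3 - <<'E'
from h import *
o=bot.get_obs();b=vision.camera("wrist");a=vision.camera("scene")
for t in("insert","insert_hole","hook"):print(t,[(round(x["conf"],2),np.round(x["rect"],1).tolist()) for x in boxes_of("wrist",t)[:2]])
print("expected tab top",proj("wrist",[[.634,.1157,.187]],tcp(o)))
print([(round(x["conf"],2),np.round(x["rect"],1).tolist()) for x in boxes_of("scene","small_insert_grip")[:2]])
E
```

```text
13.95 [ 0.1813  0.5642  0.7763  1.7864 -0.      0.4111] [0.6327 0.116  0.3156] cab xy mm 18.54039316970693 -0.05182777043111287 yawerr -0.0003578108036652039 tilt [-0.0035 -0.0006] [ 0.7235 -0.8088  0.3005] 0.060130854821961635 0.0
insert [(0.82, [385.6, 19.6, 28.2, 39.3]), (0.72, [281.7, 188.3, 76.6, 34.8])]
insert_hole [(0.86, [281.2, 186.1, 76.7, 31.0]), (0.59, [383.3, 17.8, 26.8, 35.5])]
hook [(0.79, [282.3, 189.4, 25.8, 50.0]), (0.54, [59.6, 108.0, 103.2, 91.1])]
expected tab top [[281.1104 196.1629]]
[(0.9, [321.0, 293.6, 18.0, 40.7])]
```

The insert sits where it should on the hook and the narrow insert hasn't moved. Handing in.

```bash
python3 -c "
from workcell import workorder;print(workorder.job_done())"
```

```text
the job is handed in; nothing more can be done
None
```

The job is handed in at about 14 s: the wide insert hangs by its aperture on the cabinet hook, I saw no sign of contact with the frame, and the narrow insert still stands where it was.

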